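Sort the sample glassware on the water-lab bench

ROBOT

A 7-joint arm with a two-finger parallel gripper is mounted at the origin on the work surface. World frame = base frame: x ahead of the robot, y to its left, z up, the work surface at z = 0. Lengths are in mm, angles in rad, forces in N, time in s.
With the tool pointing down it reaches from about 425 to 950 mm from the base axis. Payload 16.7 kg.
Tool frame: the origin (TCP) lies between the finger pads; the fingertips stand 11 mm ahead of it and the grasp point (between the pads) lies 8 mm behind it; z points along the fingers, y is the direction in which the jaws open and shut (so a half turn about z gives the same grasp; the last joint's range is limited). The gripper opens to 94 mm and grips with 3 to 60 N. Pads are 16 mm wide; open, the fingers measure 119 mm over their backs; the gripper's body (75 mm by 177 mm) begins 78 mm behind the grasp point.
Start: joints at [-0.149, 0.426, 0.074, 1.606, -0.034, 1.111, -0.067], TCP at [674.963, -0.019, 216.467] pointing down, gripper open.
Joint ranges: [-2.85, 2.85], [-0.5, 2.14], [-1.23, 1.37], [0.21, 2.46], [-1.02, 4.16], [0.16, 2.05], [-2.73, 2.73]. Speed limits (rad/s): [1.89, 1.89, 2.39, 2.39, 3.01, 3.01, 3.01].

INTERFACE

Orientations are given as a unit quaternion [w, x, y, z].
In Python, from rig import ctrl, vision, workorder gives the robot as it stands.
- The arm moves only by the tool send_rows, never from a script. Its argument "plan" is a list that holds one entry, the list of rows, each a list of 4 numbers: the shift along the tool's x, y, z in units of 25 mm (1.0 is 25 mm), then the turn about the tool's z in rad. In form: [[[x, y, z, turn], ...]]. A call has exactly 8 rows; each row is the pose to reach, as a shift and turn from the pose measured when the call began, along the tool's axes at that moment; what a row does not reach only later rows make up. A row lasts 1/8 s, in which the tool goes at most 62.5 mm and 10.7 degrees, less where a joint would pass 70% of its speed; a pose out of reach is approached as far as the arm can. A call with a gripper value outside its range is refused whole. "fingers" is the closure, from 0 (fully open) to 1 (shut), set as the call begins (left out, the last holds). The fingers move at their own pace and stop on an object; "force" is the grip in N (left out, the last holds). Time passes only in rows, so rows that repeat a pose let the fingers close, or fill a call up. It gives the time, the measured TCP pose, the force and the opening at its end, in the units of the state.
- ctrl.observe(): the state, without advancing time (a new reading comes with each control period).
- vision.capture(name): name is "scene" or "side" or "wrist"; returns a dict with "frame" (480x640x3 uint8, red, green, blue), "vertical_fov" (degrees; the focal length in pixels is half the picture's height over the tangent of half this angle, whatever the lens; pixels are square), "cx", "cy" (the principal point, pixels), "R" (3x3) and "t" (3): a world point X has camera coordinates R X + t. Camera axes: x right, y down, z forward; pixel columns grow to the right and rows downward; lengths in mm; the calibration is good to about 2 mm. The wrist camera is an equidistant fisheye: a pixel r from the principal point sees the ray r / f radians off the axis. A picture is of the moment at which its call begins. There is no depth.
- workorder.close_job(): hands the job in, once; it reports no verdict.
The state is a dict: "clock": time; "joints": joint angles; "joint_vel": joint speeds; "tau": joint torques, N m; "tcp_pos": TCP position; "tcp_rot": TCP orientation; "contact_force": force on the tool from outside, world axes, zero at the start; "wrist_torque": the same for the moment, N m; "width": opening from 0.0 (shut) to 1.0 (fully open).
Only numpy, scipy, OpenCV 4.12 (cv2) and the standard library are available. Lean on these libraries where they do the work, as an engineer would, in place of code of your own. Each camera call takes 0.05 s, during which the arm holds its last target.

TASK

Tidy the bench after the morning's water tests: stand the two tall stoppered bottles in the white wire rack, one in each bay, the two small vials in the grey divided tray, one in each compartment, and the squat jar in the round steel pan. Keep every piece of glass upright and lower it until it stands before letting go, never dropping it or knocking it over. Leave the wash bottle and the calculator where they are.

Things in the scene. Friction and masses are not known exactly. Their poses are not given: they have to be found in the camera images.
- bottle_a: One of two: tall pale glass sample bottle with a round frosted stopper (one piece). Body 54 mm in diameter to 72 mm high, shoulder, lip 34 mm in diameter at 98 to 102 mm; the stopper head, the place to grip, is 30 mm in diameter from 104 to 130 mm high (top). 0.22 kg. Starts upright on the bench. Origin: centre of its underside, z up its axis; round, yaw means nothing.
- bottle_b: One of two: tall pale glass sample bottle with a round frosted stopper (one piece). Body 54 mm in diameter to 72 mm high, shoulder, lip 34 mm in diameter at 98 to 102 mm; the stopper head, the place to grip, is 30 mm in diameter from 104 to 130 mm high (top). 0.22 kg. Starts upright on the bench. Origin: centre of its underside, z up its axis; round, yaw means nothing.
- vial_a: One of two: small vial of the same pale glass, body 32 mm in diameter up to 46 mm high, with a frosted cap 28 mm in diameter from 49 to 70 mm high (the top): grip it by the cap. About 0.05 kg. Starts upright on the bench. Origin: centre of its underside, z up its axis; round.
- vial_b: One of two: small vial of the same pale glass, body 32 mm in diameter up to 46 mm high, with a frosted cap 28 mm in diameter from 49 to 70 mm high (the top): grip it by the cap. About 0.05 kg. Starts upright on the bench. Origin: centre of its underside, z up its axis; round.
- jar: Squat wide jar of the same pale glass, body 54 mm in diameter with a flat frosted lid 58 mm in diameter from 38 to 58 mm high (the top); it is gripped across the lid. The lid does not come off. About 0.2 kg. Starts upright on the bench. Origin: centre of its underside, z up its axis; round.
- rack: White wire bottle rack, fixed, 84 x 162 mm, 58 mm high, with two square bays side by side along its own y axis. Origin: centre of its underside, z up; bay centres at x = 0, y = +39 and -39 mm. Each bay is 72 mm square inside between 6 mm wires (at 30 and 55 mm high); flat dark floor 4 mm above the bench.
- tray: Grey plastic tray with two compartments, fixed, 68 x 140 mm, walls 26 mm high and 4 mm thick, with a 12 mm thick middle wall. The compartments lie side by side along its own y axis, centres at x = 0, y = +36 and -36 mm, each 60 mm square inside, floor 4 mm above the bench. Origin: centre of its underside, z up.
- pan: Round shallow steel pan, fixed, 94 mm in outer diameter, 14 mm high, about 87 mm in inner diameter, floor 3 mm above the bench. Origin: centre of its underside, z up.
- wash_bottle: Bystander, loose: white plastic wash bottle, 64 mm in diameter, about 178 mm high with a thin bent spout reaching 58 mm to its own -y. Origin: centre of its underside, z up. It is not to be moved.
- calculator: Bystander, loose: cream desk calculator with grey keys, 75 x 125 mm, 17 mm high, lying flat. Origin: centre of its underside, z up. It is not to be moved.

How it is judged (in metres and radians):
At the end, for the whole second after the job is handed in: One bottle stands in each rack bay (14 mm of its centre per axis), one vial in each tray compartment (16 mm), the jar in the pan (18 mm), all on the floor there (4 mm), upright (0.1 rad), at rest and released; wash bottle and calculator within 30 mm of their start. Either twin may take either place ((((x of bottle_a in the frame of rack between -0.014 and 0.014 m and y of bottle_a in the frame of rack between 0.025 and 0.053 m and z of bottle_a in the frame of rack between 0 and 0.008 m) and (x of bottle_b in the frame of rack between -0.014 and 0.014 m and y of bottle_b in the frame of rack between -0.053 and -0.025 m and z of bottle_b in the frame of rack between 0 and 0.008 m)) or ((x of bottle_a in the frame of rack between -0.014 and 0.014 m and y of bottle_a in the frame of rack between -0.053 and -0.025 m and z of bottle_a in the frame of rack between 0 and 0.008 m) and (x of bottle_b in the frame of rack between -0.014 and 0.014 m and y of bottle_b in the frame of rack between 0.025 and 0.053 m and z of bottle_b in the frame of rack between 0 and 0.008 m))) and (((x of vial_a in the frame of tray between -0.016 and 0.016 m and y of vial_a in the frame of tray between 0.02 and 0.052 m and z of vial_a in the frame of tray between 0 and 0.008 m) and (x of vial_b in the frame of tray between -0.016 and 0.016 m and y of vial_b in the frame of tray between -0.052 and -0.02 m and z of vial_b in the frame of tray between 0 and 0.008 m)) or ((x of vial_a in the frame of tray between -0.016 and 0.016 m and y of vial_a in the frame of tray between -0.052 and -0.02 m and z of vial_a in the frame of tray between 0 and 0.008 m) and (x of vial_b in the frame of tray between -0.016 and 0.016 m and y of vial_b in the frame of tray between 0.02 and 0.052 m and z of vial_b in the frame of tray between 0 and 0.008 m))) and horizontal distance between jar and pan below 0.018 m and z of jar in the frame of pan between -0.001 and 0.007 m and angle between each of bottle_a, bottle_b, vial_a, vial_b, jar's own z axis and vertical below 0.1 rad and linear speed of each of bottle_a, bottle_b, vial_a, vial_b, jar below 0.02 m/s and distance of each of wash_bottle, calculator from where it was at the start of the episode below 0.03 m); the robot touches nothing.
It fails at once if a bottle, vial or jar is tipped over (more than 40 degrees from upright) (angle between any of bottle_a, bottle_b, vial_a, vial_b, jar's own z axis and vertical above 0.7 rad).
It fails at once if a bottle, vial or jar is dropped (moves faster than 0.7 m/s with no finger on it, a fall of about 25 mm) ((linear speed of bottle_a above 0.7 m/s and contact force between bottle_a and the fingers below 0.05 N) or (linear speed of bottle_b above 0.7 m/s and contact force between bottle_b and the fingers below 0.05 N) or (linear speed of vial_a above 0.7 m/s and contact force between vial_a and the fingers below 0.05 N) or (linear speed of vial_b above 0.7 m/s and contact force between vial_b and the fingers below 0.05 N) or (linear speed of jar above 0.7 m/s and contact force between jar and the fingers below 0.05 N)).
It fails at once if the wash bottle or the calculator is shifted by more than 30 mm (distance of any of wash_bottle, calculator from where it was at the start of the episode above 0.03 m).
It also fails if it takes over 128 s, if anything falls off the work surface, if the arm or the gripper's body presses on something with over 40 N, if the wrist force passes 120 N, or if a joint passes its speed limit or range.

## Working session

There is one attempt and no reset: what is moved stays moved. The work goes in short steps, Python scripts to look and compute and a tool call to move; the robot and the scene stay as the last step left them, time stands still between calls to the robot, and variables do not carry over. Pictures are saved under pics/ and viewed, and the job is handed in when it is done.

Besides the shell and the picture viewer there is one more tool, called after "Request:" as a command line: name --argument value ..., lists and objects as JSON in quotes. send_rows: Moves the arm, as the interface text tells. Its arguments: {"type":"object","properties":{"plan":{"type":"array"},"fingers":{"type":"number"},"force":{"type":"number"}},"required":["plan"]}

```bash
ls; mkdir -p pics
python3 - <<'E'
from rig import ctrl, vision
import cv2
print(ctrl.observe())
for n in ["scene","side","wrist"]:
    d=vision.capture(n); cv2.imwrite(f"pics/{n}0.png",d["frame"][:,:,::-1]); print(n,d["vertical_fov"],d["cx"],d["cy"],d["R"],d["t"])
E
```

```text
pics
{'clock': 0.0, 'joints': array([-0.14950234,  0.42672747,  0.07386186,  1.60659746, -0.03411096,
        1.11079708, -0.06709596]), 'joint_vel': array([-1.31233081e-03,  3.10708260e-04, -9.35633364e-04, -1.11315608e-03,
       -1.61989794e-04, -5.36503833e-05, -3.04666678e-05]), 'tau': array([-4.09355038e-03, -9.35844111e+01,  3.66462663e+00, -4.54201269e+01,
       -4.89189907e-02,  2.02478352e-02, -6.48899413e-05]), 'tcp_pos': array([ 6.74579939e+02, -3.17499467e-02,  2.15783169e+02]), 'tcp_rot': array([-4.16582380e-04,  7.07120726e-01,  7.07092551e-01, -4.78968540e-04]), 'contact_force': array([ 0.20943631,  0.23058652, -0.54459567]), 'wrist_torque': array([0.02809161, 0.01790214, 0.00656653]), 'width': 1.002572488972226}
scene 54.60628435632457 325.45615339072646 233.1348772305523 [[ 0.09391993  0.99556855 -0.004724  ]
 [ 0.85146276 -0.08278245 -0.51783998]
 [-0.51593626  0.04461318 -0.85546446]] [ -58.71049623 -410.05370888 1595.97062406]
side 56.59418007713918 324.83220701706273 237.19401400703447 [[ 0.7467271  -0.66503685 -0.01116387]
 [-0.37780668 -0.41028143 -0.83001883]
 [ 0.54741278  0.62401533 -0.55762363]] [-367.16721255  208.87454157  965.0176549 ]
wrist 65.70646984690485 317.733371096477 241.518044594567 [[ 9.99999216e-01  1.75922036e-04 -1.23982516e-03]
 [ 5.12321775e-04 -9.60905741e-01  2.76875232e-01]
 [-1.14264666e-03 -2.76875650e-01 -9.60905078e-01]] [-674.86121897  -29.93686299  392.95731377]
```

View pics/scene0.png

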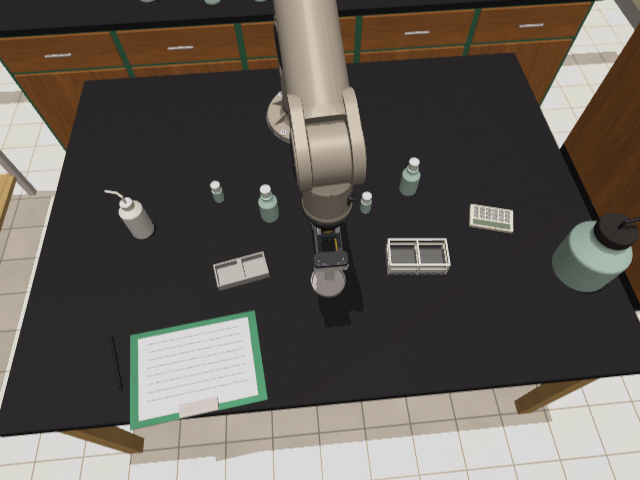

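View pics/side0.png

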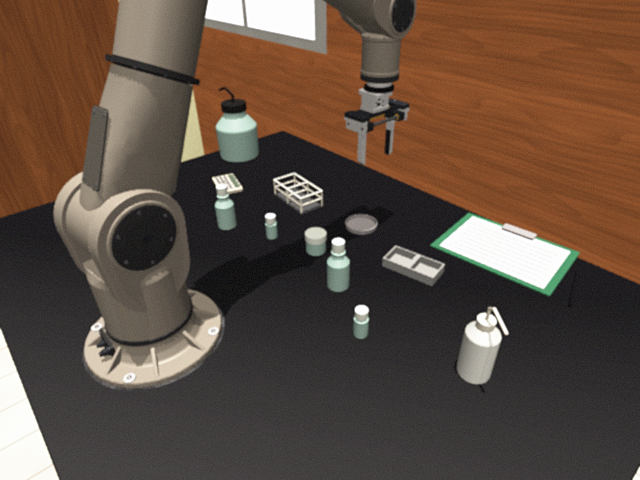

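View pics/wrist0.png

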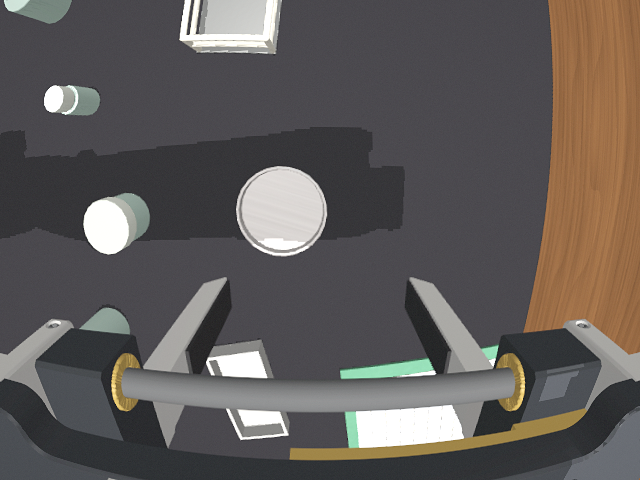

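```bash
cat > h.py <<'E'
import numpy as np, cv2
from rig import ctrl, vision
def cam(n):
    return vision.capture(n)
def ray(d,n,u,v):
    f=240/np.tan(np.radians(d["vertical_fov"])/2)
    x,y=u-d["cx"],v-d["cy"]
    if n=="wrist":
        r=np.hypot(x,y); th=r/f; c=np.array([x/r*np.sin(th),y/r*np.sin(th),np.cos(th)]) if r>0 else np.array([0,0,1.])
    else: c=np.array([x/f,y/f,1])
    R=np.array(d["R"]); return -R.T@np.array(d["t"]), R.T@c
def at(d,n,u,v,z):
    o,r=ray(d,n,u,v); return (o+r*(z-o[2])/r[2])[:2].round(1)
def proj(d,n,X):
    f=240/np.tan(np.radians(d["vertical_fov"])/2)
    c=np.array(d["R"])@np.array(X,float)+np.array(d["t"])
    if n=="wrist":
        th=np.arctan2(np.hypot(c[0],c[1]),c[2]); p=c[:2]/np.hypot(c[0],c[1])*th*f
    else: p=c[:2]/c[2]*f
    return p+[d["cx"],d["cy"]]
def tri(rays):
    A=np.zeros((3,3));b=np.zeros(3)
    for o,r in rays:
        r=r/np.linalg.norm(r);P=np.eye(3)-np.outer(r,r);A+=P;b+=P@o
    return np.linalg.solve(A,b)
def crop(im,x0,y0,x1,y1,s,fn):
    c=cv2.resize(im[y0:y1,x0:x1,::-1],None,fx=s,fy=s,interpolation=cv2.INTER_NEAREST)
    for k in range((x0//10+1)*10,x1,10): cv2.putText(c,str(k),((k-x0)*s-8,8),0,.3,(0,255,255));cv2.line(c,((k-x0)*s,10),((k-x0)*s,16),(0,255,255))
    for k in range((y0//10+1)*10,y1,10): cv2.putText(c,str(k),(0,(k-y0)*s+3),0,.3,(0,255,255));cv2.line(c,(20,(k-y0)*s),(26,(k-y0)*s),(0,255,255))
    cv2.imwrite("pics/"+fn,c)
E
python3 - <<'E'
from h import *
s=cv2.imread("pics/scene0.png")[:,:,::-1]; d=cv2.imread("pics/side0.png")[:,:,::-1]
crop(s,200,150,300,300,4,"c1.png");crop(s,350,150,520,290,4,"c2.png")
crop(d,200,170,350,310,5,"c3.png");crop(d,300,200,460,350,5,"c4.png")
E
```

```text
(no output)
```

View pics/c1.png

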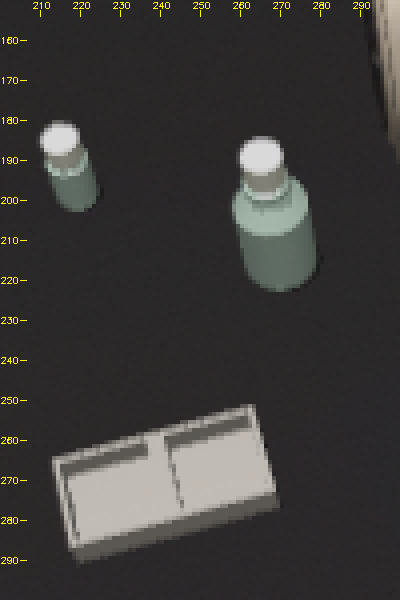

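View pics/c2.png

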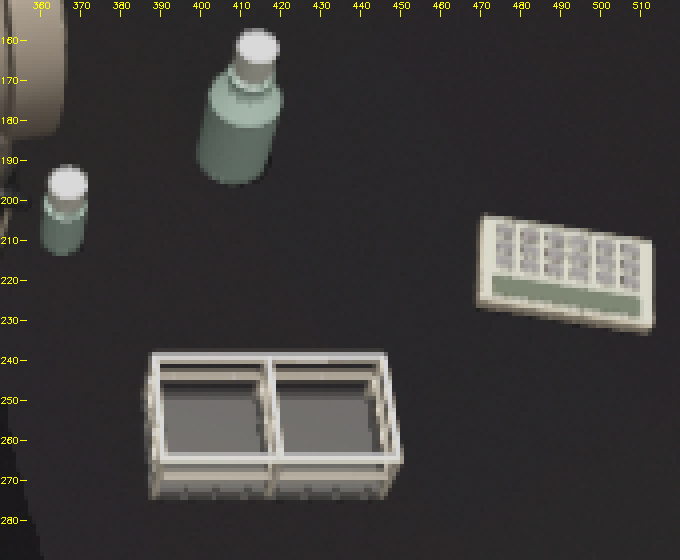

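View pics/c3.png

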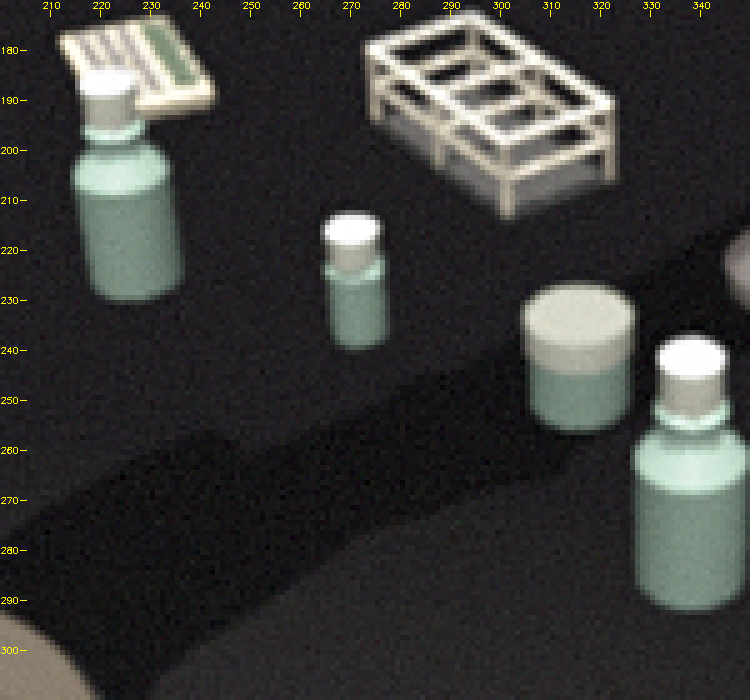

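View pics/c4.png

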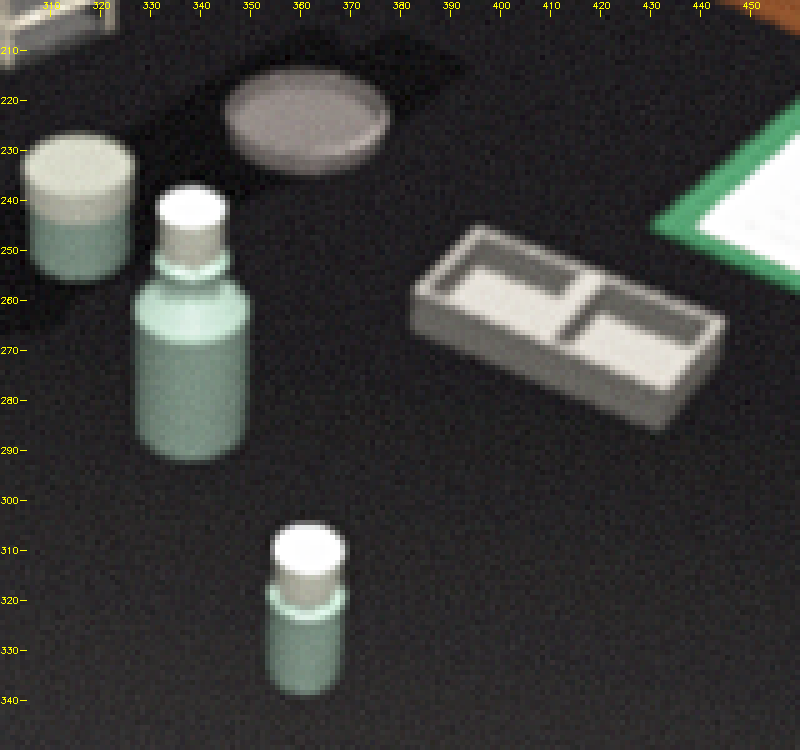

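Run:
```python
from h import *
d={n:cam(n) for n in ["scene","side","wrist"]}
S="scene";D="side";W="wrist"
def two(nm,s,w,z):
    a=at(d[S],S,*s,z);b=at(d[D],D,*w,z);print(nm,a,b,tri([ray(d[S],S,*s),ray(d[D],D,*w)]).round(1))
two("bottle1",(264.8,188),(337.6,241.2),130)
two("bottle2",(413.7,161.3),(221.2,186.2),130)
two("vial1",(214.7,184),(361,309.6),70)
two("vial2",(366.2,195.7),(269.3,215.7),70)
print("jar",at(d[D],D,315.7,233.2,58),at(d[W],W,109,225.5,58))
print("pan",at(d[S],S,327.7,278.5,14),at(d[D],D,361.5,222.5,14),at(d[W],W,281.5,210.5,14))
for nm,z,s,w in [("rack",58,[(387.3,237.8),(446,237.8),(450.2,265.5),(388.5,265.5)],[(300.5,198.5),(272.8,179),(293,171.5),(322.5,189.5)]),
 ("tray",26,[(213,264),(263,251),(269,273.5),(218,287.5)],[(432,277),(382,258),(395.5,244.5),(445,263)])]:
    for n,L in ((S,s),(D,w)):
        P=np.array([at(d[n],n,*p,z) for p in L]); print(nm,n,P.tolist(),P.mean(0),[np.linalg.norm(P[i]-P[i-1]).round(1) for i in range(4)],(cv2.minAreaRect(P.astype(np.float32))))
```

```text
bottle1 [ 401.6 -144.9] [ 402.2 -146.6] [ 402.2 -145.5  129.9]
bottle2 [348.6 277.8] [348.2 275.4] [348.8 277.5 129.4]
vial1 [ 327.4 -295.6] [ 327.3 -297.9] [ 327.5 -296.5   69.4]
vial2 [411.8 137.5] [408.4 136.5] [410.  138.3  68.2]
jar [457.1  -3.4] [463.5   2.7]
pan [634.6   5.3] [6.358e+02 1.000e-01] [638.2   6.1]
rack scene [[549.1, 177.3], [564.6, 336.8], [649.0, 328.5], [633.4, 166.6]] [599.025 252.3  ] [np.float64(85.0), np.float64(160.3), np.float64(84.8), np.float64(162.6)] ((599.0, 251.69996643066406), (162.7473907470703, 84.93972778320312), 84.44949340820312)
rack side [[547.2, 171.2], [563.5, 334.1], [646.5, 333.3], [633.8, 169.4]] [597.75 252.  ] [np.float64(86.6), np.float64(163.7), np.float64(83.0), np.float64(164.4)] ((596.8500366210938, 252.25), (169.2869415283203, 86.48021697998047), 85.5692138671875)
tray scene [[566.8, -302.4], [539.4, -165.6], [610.4, -151.2], [638.6, -287.0]] [ 588.8  -226.55] [np.float64(73.4), np.float64(139.5), np.float64(72.4), np.float64(138.7)] ((588.915771484375, -226.73593139648438), (73.42835998535156, 139.51658630371094), 11.465044975280762)
tray side [[569.3, -301.5], [537.8, -168.4], [609.2, -152.0], [638.5, -289.4]] [ 588.7   -227.825] [np.float64(70.2), np.float64(136.8), np.float64(73.3), np.float64(140.5)] ((589.2232666015625, -228.65353393554688), (73.25927734375, 140.4720458984375), 12.935988426208496)
```

Request:
send_rows --plan '[[[0,-0.6,0.1,0],[0,-1.8,0.4,0],[0,-3.4,0.8,0],[0,-5.2,1.3,0],[0,-6.8,1.7,0],[0,-8.0,1.9,0],[0,-8.5,2.0,0],[0,-8.6,2.0,0]]]' --fingers 0 --force 20

```text
clock: 1.3
tcp_pos: [460.1, 0.0, 166.6]
tcp_rot: [0.0, 0.707, 0.707, 0.0]
contact_force: [0.8, -0.4, 0.5]
width: 0.999
```

Run:
```python
from h import *
print(ctrl.observe()["tcp_pos"],ctrl.observe()["tcp_rot"],ctrl.observe()["clock"])
for n in ["wrist","scene"]:
    d=cam(n); cv2.imwrite(f"pics/{n}1.png",d["frame"][:,:,::-1])
    np.save(n+"1",d,allow_pickle=True)
```

```text
[4.60065302e+02 2.17706325e-02 1.66644652e+02] [6.22217569e-05 7.07093668e-01 7.07119881e-01 1.19874571e-04] 1.3
```

View pics/wrist1.png

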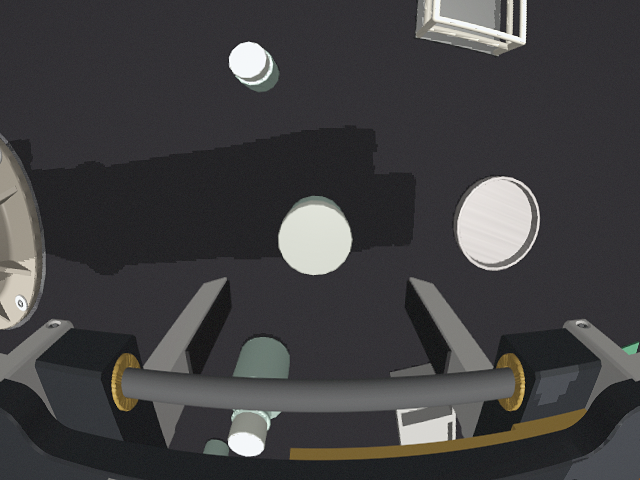

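View pics/scene1.png

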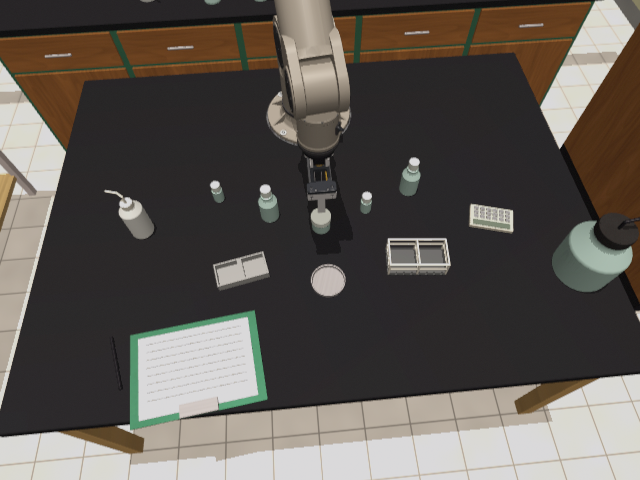

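Run:
```python
from h import *
w=np.load("wrist1.npy",allow_pickle=True).item(); s=np.load("scene1.npy",allow_pickle=True).item()
S="scene";W="wrist"
im=s["frame"]; crop(im,290,190,390,300,5,"c5.png")
print("jar",at(w,W,315.3,235.8,58)); print("jar edges",at(w,W,278,236,58),at(w,W,352,236,58),at(w,W,315,274.5,58),at(w,W,315,197,58))
print("pan edges",at(w,W,454.5,224,14),at(w,W,540,221,14),at(w,W,497,270,14),at(w,W,499,176.5,14))
print("vial2",at(w,W,249,61.5,70))
print("bottle1",at(w,W,247,437,130))
print("proj bottle1",proj(w,W,(402,-145.5,130)))
print("wash base",at(s,S,143,234,0),"top",at(s,S,127,204,140), at(s,S,107,192,170))
```

```text
jar [458.7   4.8]
jar edges [429.7   4.6] [487.2   4.7] [458.4 -27.3] [458.5  35.2]
pan edges [588.    4.5] [685.    9.1] [640.7 -42.2] [630.9  51.1]
vial2 [411.7 136.7]
bottle1 [ 405.7 -137.1]
proj bottle1 [243.63567909 443.73056472]
wash base [ 434.6 -513.7] top [ 426.4 -509.4] [ 404.8 -552.8]
```

View pics/c5.png

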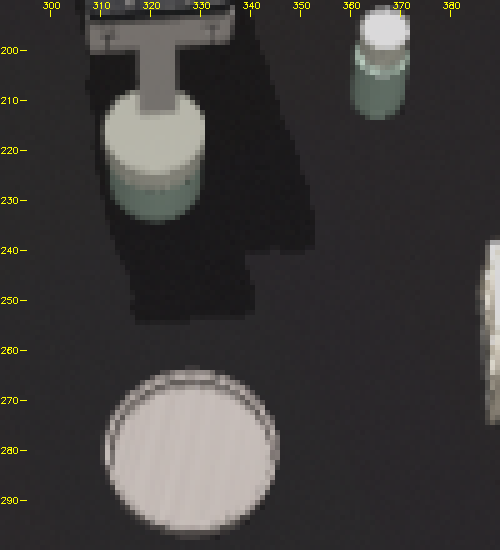

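Run:
```python
from h import *
s=np.load("scene1.npy",allow_pickle=True).item()
S="scene"
print("jar",at(s,S,320.2,215.8,58)); print("pan",at(s,S,327.9,280,14))
print([at(s,S,u,v,14) for u,v in((310.3,279.5),(345.3,279.5),(328,263.3),(328,297))])
```

```text
jar [459.6   1. ]
pan [639.1   5.4]
[array([633.1, -41.8]), array([642.2,  52.3]), array([588.7,  10.5]), array([688.4,   0.8])]
```

Request:
send_rows --plan '[[[0.06,-0.04,0.4,0],[0.06,-0.04,1.2,0],[0.06,-0.04,2.2,0],[0.06,-0.04,3.2,0],[0.06,-0.04,4.1,0],[0.06,-0.04,4.7,0],[0.06,-0.04,5.0,0],[0.06,-0.04,5.06,0]]]'

```text
clock: 2.4
tcp_pos: [459.8, 1.6, 39.9]
tcp_rot: [0.0, 0.707, 0.707, 0.0]
contact_force: [0.2, -0.2, -0.2]
width: 0.997
```

Request:
send_rows --plan '[[[0,0,0,0],[0,0,0,0],[0,0,0,0],[0,0,0,0],[0,0,0,0],[0,0,0,0],[0,0,0,0],[0,0,0,0]]]' --fingers 1 --force 20

```text
clock: 3.4
tcp_pos: [459.6, 1.6, 40.1]
tcp_rot: [-0.0, 0.707, 0.707, -0.0]
contact_force: [-3.7, -0.6, 6.8]
width: 0.612
```

Request:
send_rows --plan '[[[0,0,-0.2,0],[0,0,-0.6,0],[0,0,-1.2,0],[0,0,-1.7,0],[0,0.3,-2.0,0],[0,0.8,-2.0,0],[0,1.5,-2.0,0],[0,2.3,-2.0,0]]]'

```text
clock: 4.4
tcp_pos: [518.4, 1.6, 89.5]
tcp_rot: [-0.0, 0.707, 0.707, -0.0]
contact_force: [-0.1, -0.1, -2.4]
width: 0.613
```

Request:
send_rows --plan '[[[0,0.9,0,0],[0.05,1.8,0,0],[0.1,2.7,0,0],[0.15,3.5,0,0],[0.15,4.2,0,0],[0.15,4.6,0,0],[0.15,4.8,0,0],[0.15,4.82,0,0]]]'

```text
clock: 5.4
tcp_pos: [638.8, 5.3, 89.1]
tcp_rot: [-0.0, 0.707, 0.707, -0.001]
contact_force: [-0.7, -0.1, -2.2]
width: 0.616
```

Request:
send_rows --plan '[[[0,-0.05,0.2,0],[0,-0.05,0.5,0],[0,-0.05,0.9,0],[0,-0.05,1.3,0],[0,-0.05,1.55,0],[0,-0.05,1.7,0],[0,-0.05,1.78,0],[0,-0.05,1.82,0]]]'

```text
clock: 6.4
tcp_pos: [637.6, 5.2, 43.7]
tcp_rot: [-0.0, 0.707, 0.707, -0.0]
contact_force: [-0.3, 0.5, -2.4]
width: 0.613
```

Run:
```python
from h import *
for n in ["wrist","side"]:
    d=cam(n); cv2.imwrite(f"pics/{n}2.png",d["frame"][:,:,::-1])
    if n=="side": crop(d["frame"],300,170,420,270,6,"c6.png")
print(ctrl.observe()["contact_force"])
```

```text
[ 0.19040397  0.41903353 -1.28905143]
```

View pics/c6.png

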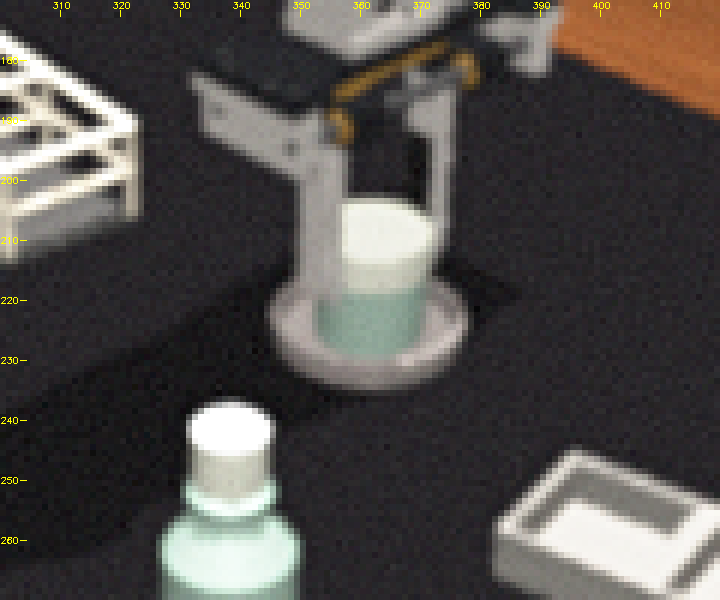

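View pics/wrist2.png

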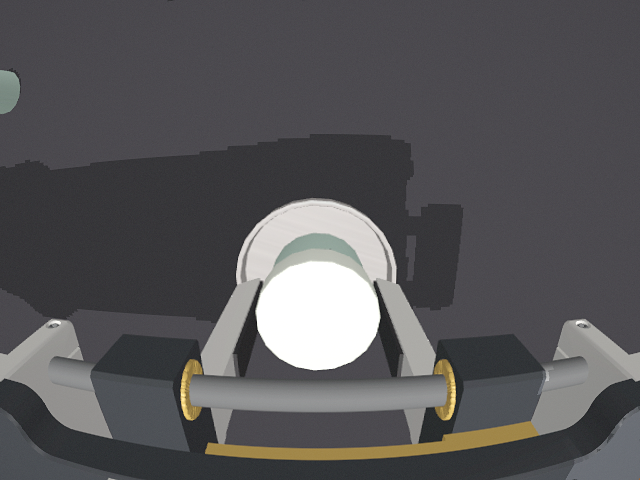

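Request:
send_rows --plan '[[[0,0,0.02,0],[0,0,0.03,0],[0,0,0.04,0],[0,0,0.05,0],[0,0,0.05,0],[0,0,0.05,0],[0,0,0.05,0],[0,0,0.05,0]]]'

```text
clock: 7.5
tcp_pos: [637.7, 5.3, 43.1]
tcp_rot: [-0.0, 0.707, 0.707, -0.0]
contact_force: [-4.4, -0.2, 9.7]
width: 0.614
```

Request:
send_rows --plan '[[[0,0,0,0],[0,0,0,0],[0,0,0,0],[0,0,0,0],[0,0,0,0],[0,0,0,0],[0,0,0,0],[0,0,0,0]]]' --fingers 0

```text
clock: 8.5
tcp_pos: [637.7, 5.2, 43.1]
tcp_rot: [-0.0, 0.707, 0.707, -0.0]
contact_force: [-0.6, -0.3, -0.7]
width: 0.996
```

Request:
send_rows --plan '[[[0,0,-0.3,0],[0,0,-1.0,0],[0,0,-2.0,0],[0,0,-3.2,0],[0,0,-4.4,0],[0,0,-5.3,0],[0,0,-5.8,0],[0,0,-6.0,0]]]'

```text
clock: 9.5
tcp_pos: [638.0, 5.3, 194.1]
tcp_rot: [0.0, 0.707, 0.707, 0.0]
contact_force: [0.1, -1.4, -0.8]
width: 0.999
```

Request:
send_rows --plan '[[[-0.4,-0.6,0,0],[-1.2,-2.0,0,0],[-2.4,-3.8,0,0],[-3.6,-5.7,0.2,0],[-4.8,-7.5,0.4,0],[-5.6,-8.8,0.6,0],[-5.95,-9.3,0.7,0],[-6.03,-9.44,0.7,0]]]'

```text
clock: 10.5
tcp_pos: [401.3, -145.7, 176.4]
tcp_rot: [-0.0, 0.707, 0.707, 0.0]
contact_force: [1.3, 0.7, 0.1]
width: 1.001
```

Run:
```python
from h import *
o=ctrl.observe();print(o["tcp_pos"],o["tcp_rot"],o["joints"])
for n in ["wrist","side"]:
    d=cam(n); cv2.imwrite(f"pics/{n}3.png",d["frame"][:,:,::-1])
    np.save(n+"3",d,allow_pickle=True)
```

```text
[ 401.32983764 -145.71825214  176.40064718] [-1.24146523e-04  7.07455020e-01  7.06758359e-01  3.27619074e-05] [ 0.05201116  0.05839989  0.15154542  2.18461902 -0.01149822  0.89944506
  0.20947105]
```

View pics/wrist3.png

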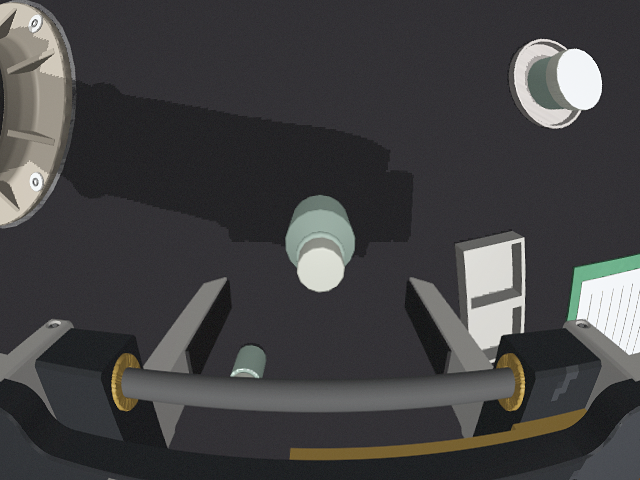

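View pics/side3.png

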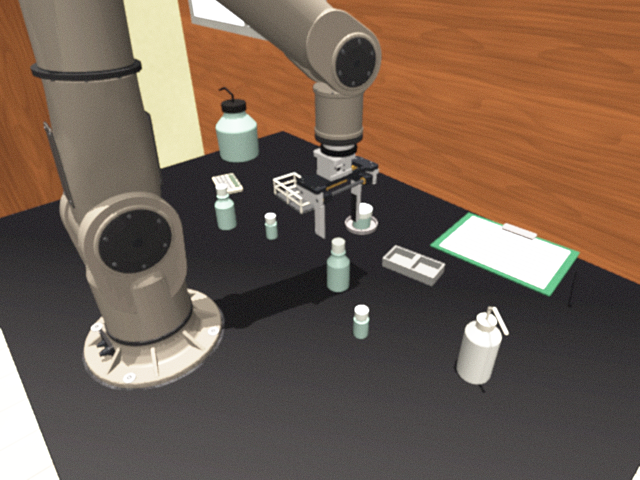

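Run:
```python
from h import *
w=np.load("wrist3.npy",allow_pickle=True).item();W="wrist"
for p in ((320.7,268.5),(297,268),(344.5,268),(320.7,292),(321,245)): print(at(w,W,*p,130))
print("jar",at(w,W,577.5,80,61),"pan",at(w,W,548,83,14))
```

```text
[ 403.6 -145. ]
[ 389.  -144.7]
[ 418.4 -144.7]
[ 403.7 -160.9]
[ 403.8 -129.8]
jar [634.9   3.1] pan [632.6   4.1]
```

Request:
send_rows --plan '[[[0,0.09,0.2,0],[0,0.09,0.6,0],[0.02,0.09,1.1,0],[0.02,0.09,1.6,0],[0.02,0.09,2.0,0],[0.02,0.09,2.3,0],[0.02,0.09,2.42,0],[0.02,0.09,2.45,0]]]'

```text
clock: 11.6
tcp_pos: [404.7, -144.7, 115.3]
tcp_rot: [0.0, 0.707, 0.707, 0.0]
contact_force: [0.1, 0.3, -0.0]
width: 0.999
```

Request:
send_rows --plan '[[[0,0,0,0],[0,0,0,0],[0,0,0,0],[0,0,0,0],[0,0,0,0],[0,0,0,0],[0,0,0,0],[0,0,0,0]]]' --fingers 1 --force 25

```text
clock: 12.6
tcp_pos: [404.6, -144.7, 115.3]
tcp_rot: [0.0, 0.707, 0.707, 0.0]
contact_force: [-0.6, -0.1, -0.9]
width: 0.312
```

Run:
```python
from h import *
d=cam("wrist"); cv2.imwrite(f"pics/wrist4.png",d["frame"][:,:,::-1])
d=cam("side"); crop(d["frame"],280,170,420,300,5,"c7.png")
```

```text
(no output)
```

View pics/c7.png

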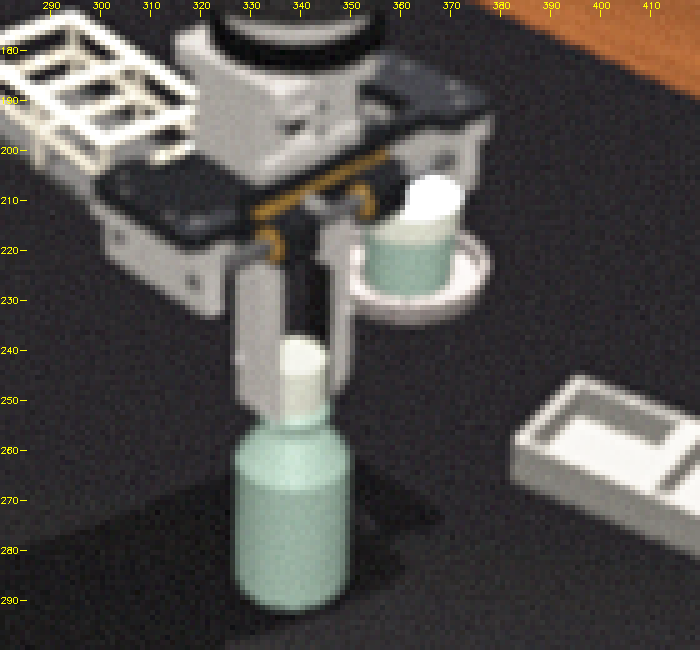

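Request:
send_rows --plan '[[[0,0,-0.2,0],[0,0,-0.7,0],[0,0,-1.4,0],[0,0,-2.1,0],[0,0,-2.8,0],[0,0,-3.2,0],[0,0,-3.4,0],[0,0,-3.4,0]]]'

```text
clock: 13.7
tcp_pos: [404.6, -144.7, 200.4]
tcp_rot: [0.0, 0.707, 0.707, 0.0]
contact_force: [0.7, 0.3, -2.3]
width: 0.312
```

Request:
send_rows --plan '[[[0.3,0.15,0,0],[0.9,0.5,0,0],[1.8,1.0,0,0],[2.9,1.6,0,0],[4.1,2.2,0,0],[5.3,2.8,0,0],[6.5,3.4,0,0],[7.7,4.0,0,0]]]'

```text
clock: 14.7
tcp_pos: [505.0, 50.3, 200.0]
tcp_rot: [-0.0, 0.707, 0.707, 0.0]
contact_force: [0.1, -0.1, -2.8]
width: 0.315
```

Run:
```python
from h import *
o=ctrl.observe();p=o["tcp_pos"];print(p,o["clock"],"tool x",(213.2-p[1])/25,"tool y",(595-p[0])/25)
```

```text
[504.98789729  50.31167123 200.00681058] 14.7 tool x 6.515533150973289 tool y 3.600484108476617
```

Request:
send_rows --plan '[[[1.1,0.6,0,0],[2.2,1.2,0,0],[3.3,1.8,0,0],[4.4,2.4,0,0],[5.4,3.0,0,0],[6.1,3.4,0,0],[6.45,3.55,0,0],[6.5,3.6,0,0]]]'

```text
clock: 15.7
tcp_pos: [594.6, 213.2, 199.8]
tcp_rot: [-0.0, 0.707, 0.708, -0.0]
contact_force: [-0.7, -0.4, -1.9]
width: 0.311
```

Run:
```python
from h import *
print(ctrl.observe()["tcp_pos"])
for n in ["wrist","scene"]:
    d=cam(n); cv2.imwrite(f"pics/{n}5.png",d["frame"][:,:,::-1])
    np.save(n+"5",d,allow_pickle=True)
```

```text
[594.58762495 213.21213648 199.77378474]
```

View pics/wrist5.png

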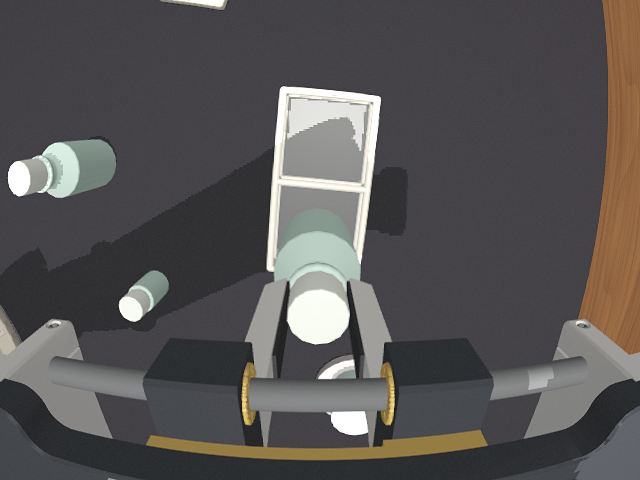

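View pics/scene5.png

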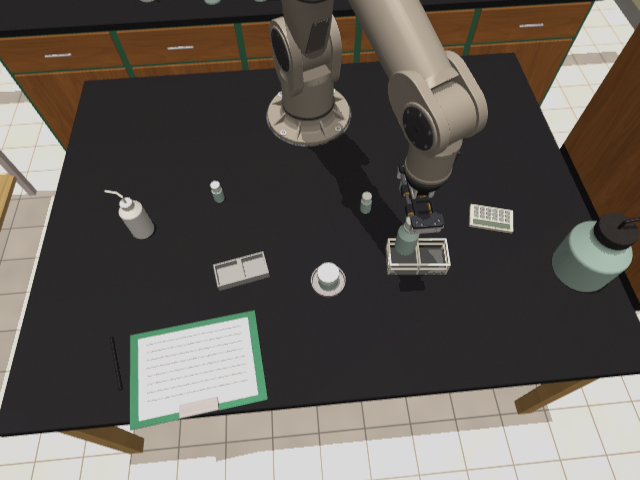

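Run:
```python
from h import *
w=np.load("wrist5.npy",allow_pickle=True).item();W="wrist"
crop(w["frame"],250,70,400,280,4,"c8.png")
for p in ((281.5,87),(380.5,97),(276,183),(370,188),(267,269.5)): print(p,at(w,W,*p,57))
for y,nm in ((39,'far'),(-39,'near')):
  pass
# predicted rack outline
import math
a=math.radians(5.5); c=np.array([598.5,252]);ex=np.array([math.cos(a),-math.sin(a)]);ey=np.array([math.sin(a),math.cos(a)])
for x,y in((-42,81),(42,81),(-42,0),(42,0),(-42,-81),(42,-81)):
    q=c+x*ex+y*ey; print((x,y),q.round(1),proj(w,W,(*q,58)).round(1))
```

```text
(281.5, 87) [564.9 336.2]
(380.5, 97) [646.9 328.5]
(276, 183) [559.6 254.9]
(370, 188) [639.3 250.9]
(267, 269.5) [549.4 177.2]
(-42, 81) [564.5 336.7] [280.9  86.3]
(42, 81) [648.1 328.6] [382.   96.9]
(-42, 0) [556.7 256. ] [272.4 181.9]
(42, 0) [640.3 248. ] [371.2 191.6]
(-42, -81) [548.9 175.4] [266.5 271.8]
(42, -81) [632.5 167.3] [359.2 280.3]
```

View pics/c8.png

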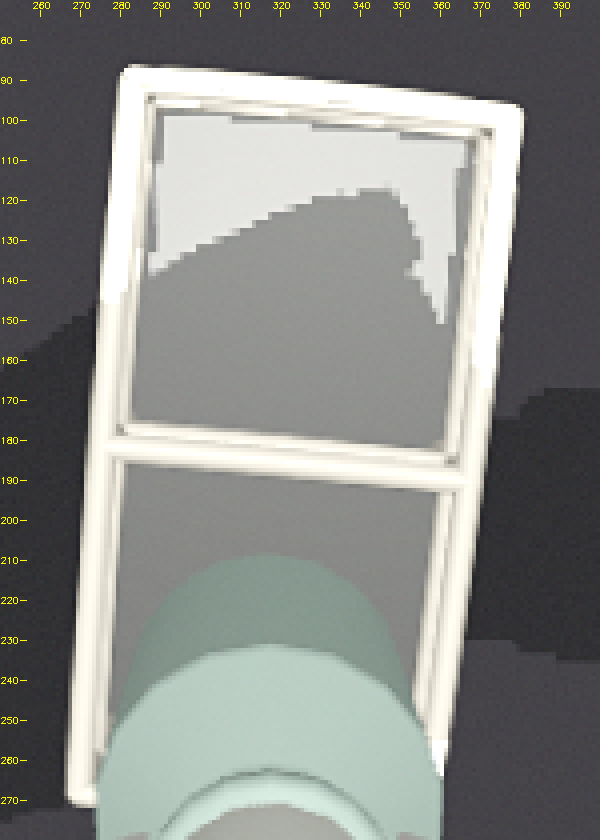

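Request:
send_rows --plan '[[[0,0.01,0.2,0],[0,0.01,0.6,0],[0,0.01,1.2,0],[0,0.01,1.8,0],[0,0.01,2.4,0],[0,0.01,2.85,0],[0,0.01,3.1,0],[0,0.01,3.17,0]]]'

```text
clock: 16.8
tcp_pos: [594.9, 212.2, 120.4]
tcp_rot: [-0.0, 0.707, 0.707, -0.0]
contact_force: [0.3, -0.1, -2.4]
width: 0.317
```

Request:
send_rows --plan '[[[0,0,0.02,0],[0,0,0.04,0],[0,0,0.06,0],[0,0,0.06,0],[0,0,0.06,0],[0,0,0.06,0],[0,0,0.06,0],[0,0,0.06,0]]]'

```text
clock: 17.8
tcp_pos: [595.1, 212.4, 119.3]
tcp_rot: [-0.0, 0.707, 0.707, -0.0]
contact_force: [-1.1, -0.9, 5.7]
width: 0.314
```

Contact made; release and rise.

Request:
send_rows --plan '[[[0,0,0,0],[0,0,0,0],[0,0,0,0],[0,0,0,0],[0,0,0,0],[0,0,0,0],[0,0,0,0],[0,0,0,0]]]' --fingers 0

```text
clock: 18.8
tcp_pos: [595.1, 212.4, 119.3]
tcp_rot: [-0.0, 0.707, 0.707, 0.0]
contact_force: [0.4, 0.2, -0.1]
width: 0.996
```

Request:
send_rows --plan '[[[0,0,-0.3,0],[0,0,-0.8,0],[0,0,-1.4,0],[0,0,-1.9,0],[0,0,-2.3,0],[0,0,-2.5,0],[0,0,-2.6,0],[0,0,-2.6,0]]]'

```text
clock: 19.8
tcp_pos: [595.0, 212.3, 184.1]
tcp_rot: [-0.0, 0.707, 0.707, -0.0]
contact_force: [-0.7, 1.3, -0.1]
width: 1.0
```

Request:
send_rows --plan '[[[0.1,-0.6,0,0],[0.5,-2.0,0,0],[1.0,-4.0,0,0],[1.6,-6.0,0,0],[2.1,-7.8,0,0],[2.4,-9.2,0,0],[2.55,-9.75,0,0],[2.59,-9.86,0,0]]]'

```text
clock: 20.8
tcp_pos: [348.1, 277.0, 184.3]
tcp_rot: [-0.0, 0.707, 0.708, 0.0]
contact_force: [0.2, 0.7, 0.2]
width: 1.002
```

Run:
```python
from h import *
o=ctrl.observe();print(o["tcp_pos"],o["tcp_rot"],o["joints"])
for n in ["wrist"]:
    d=cam(n); cv2.imwrite(f"pics/{n}6.png",d["frame"][:,:,::-1])
    np.save(n+"6",d,allow_pickle=True)
```

```text
[348.11172814 277.02042316 184.34497799] [-7.47707076e-05  7.06649780e-01  7.07563479e-01  7.84172275e-05] [-0.61200852  0.09442541 -0.21616093  2.12331601  0.02512597  0.92602486
 -0.84104371]
```

View pics/wrist6.png

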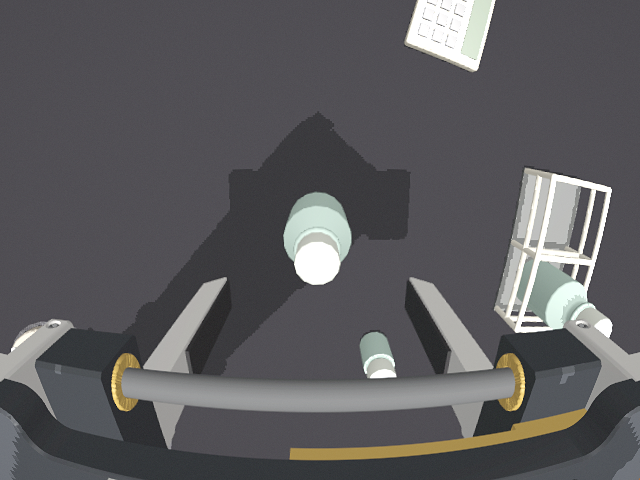

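Run:
```python
from h import *
w=np.load("wrist6.npy",allow_pickle=True).item();W="wrist"
for p in ((317.3,261),(295,261),(340,261),(317.3,283.5)): print(at(w,W,*p,130))
```

```text
[348.3 279.9]
[334.1 279.9]
[362.8 279.9]
[348.3 264.4]
```

Request:
send_rows --plan '[[[0.09,0,0.2,0],[0.09,0,0.6,0],[0.09,0,1.1,0],[0.09,0,1.7,0],[0.09,0,2.2,0],[0.09,0,2.55,0],[0.09,0,2.7,0],[0.09,0,2.76,0]]]'

```text
clock: 21.85
tcp_pos: [348.6, 279.4, 115.2]
tcp_rot: [-0.0, 0.707, 0.707, 0.0]
contact_force: [-0.5, -0.1, 0.9]
width: 1.001
```

Request:
send_rows --plan '[[[0,0,0,0],[0,0,0,0],[0,0,0,0],[0,0,0,0],[0,0,0,0],[0,0,0,0],[0,0,0,0],[0,0,0,0]]]' --fingers 1

```text
clock: 22.85
tcp_pos: [348.5, 279.3, 115.2]
tcp_rot: [-0.0, 0.707, 0.707, 0.0]
contact_force: [0.3, -0.2, -0.9]
width: 0.318
```

Request:
send_rows --plan '[[[0,0,-0.2,0],[0,0,-0.7,0],[0,0,-1.4,0],[0,0,-2.1,0],[0,0,-2.8,0],[0,0,-3.2,0],[0,0,-3.4,0],[0,0,-3.4,0]]]'

```text
clock: 23.85
tcp_pos: [348.5, 279.3, 200.3]
tcp_rot: [-0.0, 0.707, 0.707, 0.0]
contact_force: [0.1, -1.4, -2.8]
width: 0.317
```

Request:
send_rows --plan '[[[0,0.2,0,0],[0,0.6,0,0],[0.1,1.3,0,0],[0.2,2.2,0,0],[0.25,3.3,0,0],[0.3,4.4,0,0],[0.35,5.5,0,0],[0.4,6.6,0,0]]]'

```text
clock: 24.85
tcp_pos: [515.5, 289.2, 199.7]
tcp_rot: [-0.0, 0.707, 0.707, -0.0]
contact_force: [0.2, 0.1, -2.4]
width: 0.313
```

Request:
send_rows --plan '[[[0,0.9,0,0],[0.05,1.7,0,0],[0.07,2.4,0,0],[0.07,3.0,0,0],[0.07,3.35,0,0],[0.07,3.5,0,0],[0.07,3.55,0,0],[0.07,3.55,0,0]]]'

```text
clock: 25.85
tcp_pos: [604.0, 291.0, 199.8]
tcp_rot: [-0.0, 0.707, 0.707, -0.0]
contact_force: [0.8, 0.1, -2.6]
width: 0.316
```

Run:
```python
from h import *
d=cam("wrist"); cv2.imwrite("pics/wrist7.png",d["frame"][:,:,::-1])
d=cam("side"); crop(d["frame"],230,80,380,230,5,"c9.png")
```

```text
(no output)
```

View pics/wrist7.png

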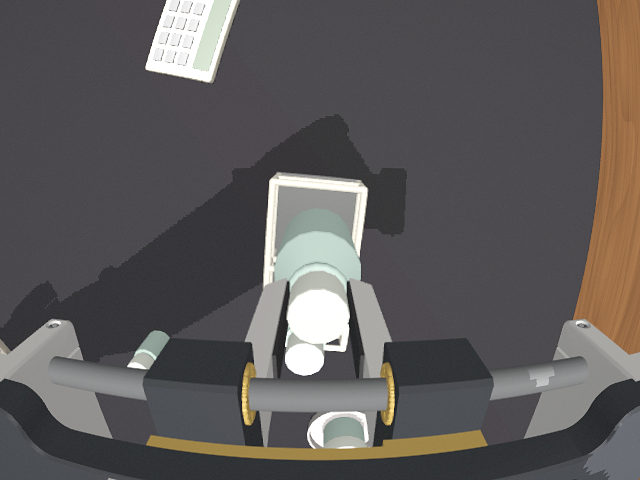

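View pics/c9.png

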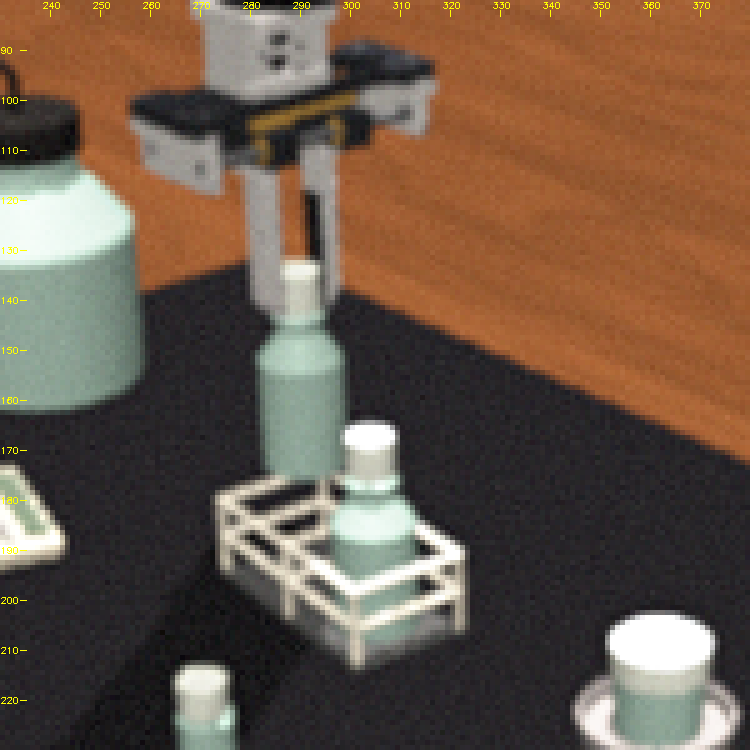

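Request:
send_rows --plan '[[[0,-0.07,0.2,0],[0,-0.07,0.6,0],[0,-0.07,1.2,0],[0,-0.07,1.8,0],[0,-0.07,2.4,0],[0,-0.07,2.85,0],[0,-0.07,3.1,0],[0,-0.07,3.17,0]]]'

```text
clock: 26.95
tcp_pos: [602.2, 291.0, 120.3]
tcp_rot: [-0.0, 0.707, 0.707, -0.0]
contact_force: [-0.0, 0.4, -2.2]
width: 0.31
```

Request:
send_rows --plan '[[[0,0,0.02,0],[0,0,0.04,0],[0,0,0.06,0],[0,0,0.06,0],[0,0,0.06,0],[0,0,0.06,0],[0,0,0.06,0],[0,0,0.06,0]]]'

```text
clock: 27.95
tcp_pos: [602.5, 291.2, 119.3]
tcp_rot: [-0.0, 0.707, 0.707, 0.0]
contact_force: [-2.0, -0.8, 5.8]
width: 0.312
```

Request:
send_rows --plan '[[[0,0,0,0],[0,0,0,0],[0,0,0,0],[0,0,0,0],[0,0,0,0],[0,0,0,0],[0,0,0,0],[0,0,0,0]]]' --fingers 0

```text
clock: 28.95
tcp_pos: [602.4, 291.2, 119.2]
tcp_rot: [-0.0, 0.707, 0.707, 0.0]
contact_force: [0.1, -0.2, 0.3]
width: 1.001
```

Request:
send_rows --plan '[[[0,0,-0.3,0],[0,0,-0.8,0],[0,0,-1.4,0],[0,0,-1.9,0],[0,0,-2.3,0],[0,0,-2.5,0],[0,0,-2.6,0],[0,0,-2.6,0]]]'

```text
clock: 29.95
tcp_pos: [602.3, 291.1, 184.0]
tcp_rot: [-0.0, 0.707, 0.707, -0.0]
contact_force: [-1.1, 1.1, -0.2]
width: 1.002
```

Request:
send_rows --plan '[[[-0.4,-0.5,0,0],[-1.2,-1.6,0,0],[-2.5,-3.1,0,0],[-3.8,-4.7,0,0],[-4.9,-6.1,0.4,0],[-5.7,-7.1,1.0,0],[-6.1,-7.55,1.5,0],[-6.15,-7.65,1.7,0]]]'

```text
clock: 30.95
tcp_pos: [410.4, 136.6, 141.1]
tcp_rot: [-0.0, 0.707, 0.707, -0.0]
contact_force: [0.9, 0.6, 0.1]
width: 1.002
```

Run:
```python
from h import *
o=ctrl.observe();print(o["tcp_pos"],o["tcp_rot"],o["joints"])
for n in ["wrist"]:
    d=cam(n); cv2.imwrite(f"pics/{n}8.png",d["frame"][:,:,::-1])
    np.save(n+"8",d,allow_pickle=True)
```

```text
[410.43347761 136.61486085 141.07335526] [-1.49100355e-04  7.07149853e-01  7.07063558e-01 -4.33619152e-04] [-0.36755807  0.12929886 -0.11038569  2.1964731   0.01944314  0.81761023
 -0.49046411]
```

View pics/wrist8.png

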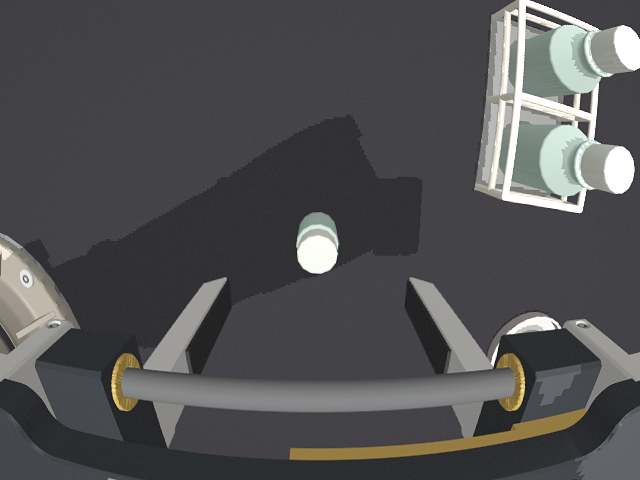

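Run:
```python
from h import *
w=np.load("wrist8.npy",allow_pickle=True).item();W="wrist"
for p in ((317.5,252),(297,252),(338,252),(317.5,273.5)): print(at(w,W,*p,70))
print(ray(w,W,320,240)[0])
```

```text
[410.7 140.2]
[396.8 140.2]
[424.7 140.2]
[410.7 124.5]
[411.09473221 216.8712863  310.23563164]
```

Request:
send_rows --plan '[[[0.09,0,0.2,0],[0.09,0,0.7,0],[0.09,0,1.3,0],[0.09,0,1.9,0],[0.09,0,2.5,0],[0.09,0,2.9,0],[0.09,0,3.1,0],[0.09,0,3.16,0]]]'

```text
clock: 32.0
tcp_pos: [410.6, 139.3, 61.7]
tcp_rot: [-0.0, 0.707, 0.707, -0.001]
contact_force: [0.0, -0.5, -0.2]
width: 0.998
```

Request:
send_rows --plan '[[[0,0,0,0],[0,0,0,0],[0,0,0,0],[0,0,0,0],[0,0,0,0],[0,0,0,0],[0,0,0,0],[0,0,0,0]]]' --fingers 1 --force 15

```text
clock: 33.0
tcp_pos: [410.5, 139.2, 61.6]
tcp_rot: [-0.0, 0.707, 0.707, -0.001]
contact_force: [0.1, 0.7, -0.4]
width: 0.295
```

Run:
```python
from h import *
d=cam("side"); crop(d["frame"],220,130,350,250,5,"c10.png")
```

```text
(no output)
```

View pics/c10.png

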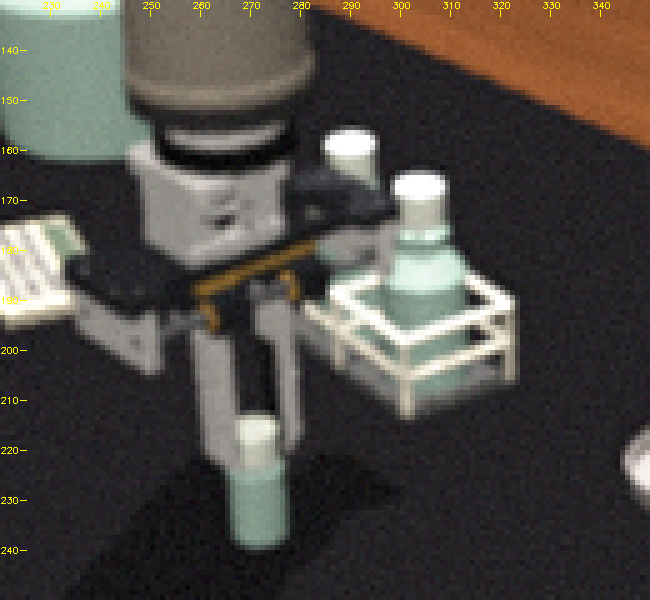

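Request:
send_rows --plan '[[[0,0,-0.2,0],[0,0,-0.7,0],[0,0,-1.4,0],[0,0,-2.1,0],[-0.2,0.1,-2.7,0],[-0.6,0.3,-3.1,0],[-1.3,0.7,-3.2,0],[-2.2,1.1,-3.2,0]]]'

```text
clock: 34.05
tcp_pos: [438.7, 83.2, 142.1]
tcp_rot: [-0.0, 0.707, 0.707, -0.0]
contact_force: [0.1, -0.4, -1.5]
width: 0.289
```

Request:
send_rows --plan '[[[-1.1,0.6,0,0],[-2.3,1.2,0,0],[-3.5,1.8,0,0],[-4.7,2.4,0,0],[-5.9,3.0,0,0],[-7.1,3.6,0,0],[-8.2,4.2,0,0],[-9.2,4.7,0,0]]]'

```text
clock: 35.05
tcp_pos: [556.5, -148.7, 142.1]
tcp_rot: [-0.0, 0.707, 0.707, -0.001]
contact_force: [-1.0, -0.4, -0.8]
width: 0.291
```

Run:
```python
from h import *
o=ctrl.observe();p=o["tcp_pos"];print(p,o["clock"],"tool x",(-191.8-p[1])/25,"tool y",(581.6-p[0])/25)
```

```text
[ 556.52029223 -148.74887555  142.09727267] 35.05 tool x -1.7220449780570106 tool y 1.0031883108038437
```

Request:
send_rows --plan '[[[-0.7,0.4,0,0],[-1.2,0.7,0,0],[-1.55,0.9,0,0],[-1.7,1.0,0,0],[-1.72,1.0,0,0],[-1.72,1.0,0,0],[-1.72,1.0,0,0],[-1.72,1.0,0,0]]]'

```text
clock: 36.05
tcp_pos: [581.5, -191.6, 142.2]
tcp_rot: [-0.0, 0.707, 0.707, -0.001]
contact_force: [-0.0, 0.5, -1.3]
width: 0.291
```

Run:
```python
from h import *
print(ctrl.observe()["tcp_pos"])
d=cam("wrist"); cv2.imwrite("pics/wrist9.png",d["frame"][:,:,::-1]);np.save("wrist9",d,allow_pickle=True)
d=cam("side"); crop(d["frame"],340,170,480,300,5,"c11.png")
```

```text
[ 581.47971363 -191.58302665  142.19477836]
```

View pics/wrist9.png

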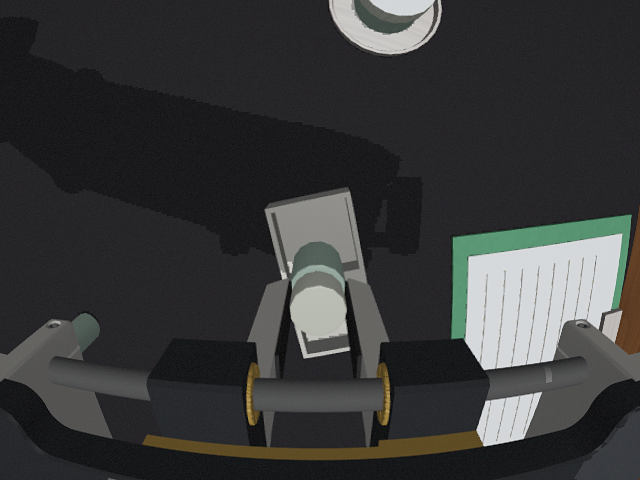

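View pics/c11.png

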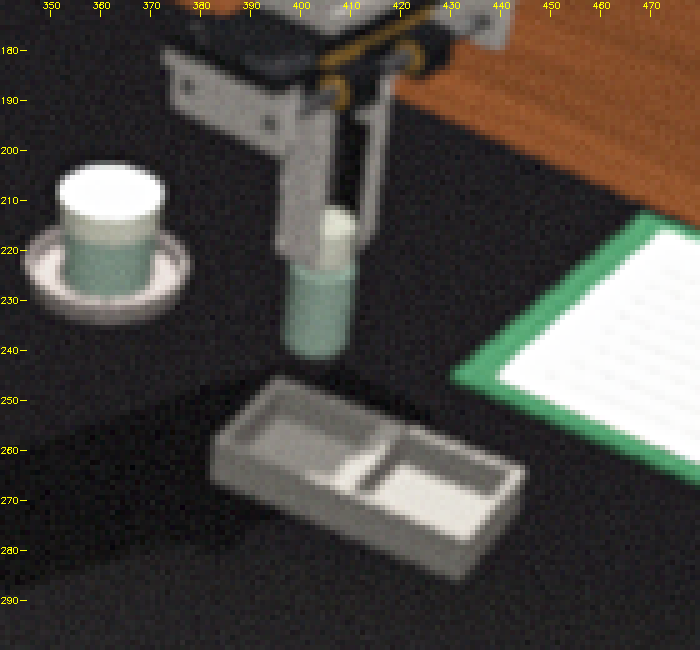

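Run:
```python
from h import *
w=np.load("wrist9.npy",allow_pickle=True).item();W="wrist"
for p in ((265.5,208.5),(350,188.5),(304,357)): print(p,at(w,W,*p,26))
import math
for deg in (11,12,13):
  a=math.radians(-deg); c=np.array([589,-227]);ex=np.array([math.cos(a),-math.sin(a)]);ey=np.array([math.sin(a),math.cos(a)])
  for x,y in((-34,70),(34,70),(-34,-70)):
    q=c+x*ex+y*ey; print(deg,(x,y),q.round(1),proj(w,W,(*q,26)).round(1))
```

```text
(265.5, 208.5) [ 540.8 -166.7]
(350, 188.5) [ 606.8 -150.9]
(304, 357) [ 569.4 -303.1]
11 (-34, 70) [ 542.3 -164.8] [267.3 206.1]
11 (34, 70) [ 609.  -151.8] [352.8 189.6]
11 (-34, -70) [ 569.  -302.2] [303.6 356.2]
12 (-34, 70) [ 541.2 -165.6] [266.  207.2]
12 (34, 70) [ 607.7 -151.5] [351.1 189.2]
12 (-34, -70) [ 570.3 -302.5] [305.  356.5]
13 (-34, 70) [ 540.1 -166.4] [264.7 208.2]
13 (34, 70) [ 606.4 -151.1] [349.4 188.8]
13 (-34, -70) [ 571.6 -302.9] [306.5 356.8]
```

Request:
send_rows --plan '[[[0,0,0.2,0],[0,0,0.6,0],[0,0,1.1,0],[0,0,1.7,0],[0,0,2.3,0],[0,0,2.7,0],[0,0,2.95,0],[0,0,3.02,0]]]'

```text
clock: 37.15
tcp_pos: [581.3, -191.7, 66.3]
tcp_rot: [-0.0, 0.707, 0.707, -0.001]
contact_force: [0.0, 0.1, 0.0]
width: 0.292
```

Request:
send_rows --plan '[[[0,0,0.02,0],[0,0,0.04,0],[0,0,0.06,0],[0,0,0.06,0],[0,0,0.06,0],[0,0,0.06,0],[0,0,0.06,0],[0,0,0.06,0]]]'

```text
clock: 38.15
tcp_pos: [581.7, -191.8, 65.6]
tcp_rot: [0.0, 0.707, 0.707, -0.0]
contact_force: [-1.3, 1.0, 6.5]
width: 0.294
```

Request:
send_rows --plan '[[[0,0,0,0],[0,0,0,0],[0,0,0,0],[0,0,0,0],[0,0,0,0],[0,0,0,0],[0,0,0,0],[0,0,0,0]]]' --fingers 0

```text
clock: 39.15
tcp_pos: [581.7, -191.9, 65.6]
tcp_rot: [0.0, 0.707, 0.707, -0.0]
contact_force: [0.6, -1.0, -0.7]
width: 0.998
```

Request:
send_rows --plan '[[[0,0,-0.3,0],[0,0,-0.8,0],[0,0,-1.4,0],[0,0,-2.0,0],[0,0,-2.6,0],[0,0,-3.0,0],[0,0,-3.2,0],[0,0,-3.2,0]]]'

```text
clock: 40.15
tcp_pos: [581.7, -191.8, 145.7]
tcp_rot: [0.0, 0.707, 0.707, -0.0]
contact_force: [-0.0, -0.3, -0.6]
width: 0.998
```

Request:
send_rows --plan '[[[-0.2,-0.6,0,0],[-0.8,-2.0,0,0],[-1.7,-4.0,0,0],[-2.6,-6.1,0,0],[-3.4,-8.0,0,0],[-3.9,-9.4,0,0],[-4.15,-10.0,0,0],[-4.19,-10.17,0,0]]]'

```text
clock: 41.15
tcp_pos: [326.9, -296.7, 145.8]
tcp_rot: [0.0, 0.708, 0.707, -0.0]
contact_force: [0.6, 0.6, 0.1]
width: 1.004
```

Run:
```python
from h import *
o=ctrl.observe();print(o["tcp_pos"],o["tcp_rot"],o["joints"])
for n in ["wrist"]:
    d=cam(n); cv2.imwrite(f"pics/{n}10.png",d["frame"][:,:,::-1])
    np.save(n+"10",d,allow_pickle=True)
```

```text
[ 326.89575606 -296.66666886  145.84474963] [ 1.72167123e-04  7.07527277e-01  7.06685959e-01 -2.79782733e-04] [ 0.39565226  0.12779567  0.21100575  2.19137617 -0.03550373  0.82530161
  0.62788015]
```

View pics/wrist10.png

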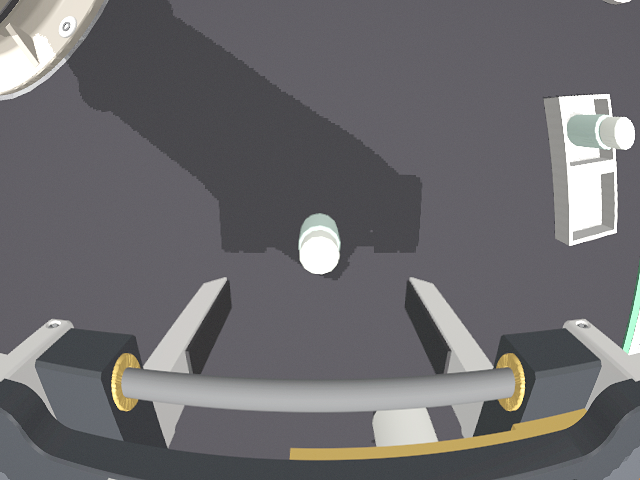

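Run:
```python
from h import *
w=np.load("wrist10.npy",allow_pickle=True).item();W="wrist"
for p in ((319.5,252),(299,252),(340,252),(319.5,273.5)): print(at(w,W,*p,70))
```

```text
[ 328.6 -294.7]
[ 314.4 -294.7]
[ 342.8 -294.7]
[ 328.6 -310.6]
```

Request:
send_rows --plan '[[[0.03,0.07,0.2,0],[0.03,0.07,0.7,0],[0.03,0.07,1.3,0],[0.03,0.07,2.0,0],[0.03,0.07,2.6,0],[0.03,0.07,3.1,0],[0.03,0.07,3.3,0],[0.03,0.07,3.36,0]]]'

```text
clock: 42.2
tcp_pos: [328.9, -295.7, 61.5]
tcp_rot: [-0.0, 0.707, 0.707, -0.0]
contact_force: [-0.4, -0.7, 0.4]
width: 1.001
```

Request:
send_rows --plan '[[[0,0,0,0],[0,0,0,0],[0,0,0,0],[0,0,0,0],[0,0,0,0],[0,0,0,0],[0,0,0,0],[0,0,0,0]]]' --fingers 1

```text
clock: 43.2
tcp_pos: [328.9, -295.7, 61.5]
tcp_rot: [-0.0, 0.707, 0.707, -0.0]
contact_force: [-0.9, 0.4, -0.7]
width: 0.292
```

Request:
send_rows --plan '[[[0,0,-0.2,0],[0,0,-0.7,0],[0,0,-1.4,0],[0,0,-2.1,0],[0,0,-2.7,0],[0,0,-3.1,0],[0,0,-3.2,0],[0,0,-3.2,0]]]'

```text
clock: 44.2
tcp_pos: [328.9, -295.6, 141.4]
tcp_rot: [-0.0, 0.707, 0.707, -0.0]
contact_force: [0.6, 0.3, -0.7]
width: 0.291
```

Request:
send_rows --plan '[[[0,0.2,0,0],[0.1,0.7,0,0],[0.2,1.5,0,0],[0.3,2.5,0,0],[0.4,3.6,0,0],[0.6,4.8,0,0],[0.7,6.0,0,0],[0.9,7.2,0,0]]]'

```text
clock: 45.2
tcp_pos: [511.2, -272.4, 140.8]
tcp_rot: [-0.0, 0.707, 0.707, -0.0]
contact_force: [-0.6, 0.4, -0.4]
width: 0.294
```

Run:
```python
from h import *
o=ctrl.observe();p=o["tcp_pos"];print(p,o["clock"],"tool x",(-262.5-p[1])/25,"tool y",(596.2-p[0])/25)
```

```text
[ 511.17361737 -272.36107934  140.7722684 ] 45.2 tool x 0.39444317374446203 tool y 3.40105530515546
```

Request:
send_rows --plan '[[[0.1,0.9,0,0],[0.2,1.7,0,0],[0.3,2.4,0,0],[0.38,2.95,0,0],[0.4,3.25,0,0],[0.4,3.35,0,0],[0.4,3.37,0,0],[0.4,3.37,0,0]]]'

```text
clock: 46.2
tcp_pos: [595.1, -262.6, 140.8]
tcp_rot: [-0.0, 0.707, 0.707, -0.0]
contact_force: [0.0, -0.6, -0.1]
width: 0.3
```

Run:
```python
from h import *
print(ctrl.observe()["tcp_pos"])
d=cam("wrist"); cv2.imwrite("pics/wrist11.png",d["frame"][:,:,::-1])
d=cam("side"); crop(d["frame"],340,170,480,300,5,"c12.png")
```

```text
[ 595.07982744 -262.56339606  140.78674964]
```

View pics/wrist11.png

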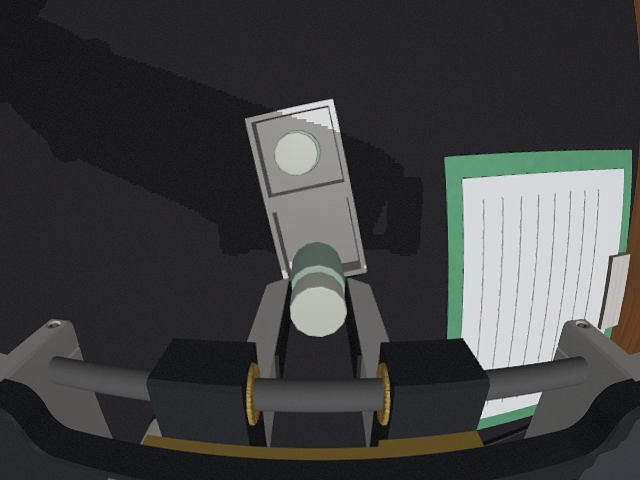

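View pics/c12.png

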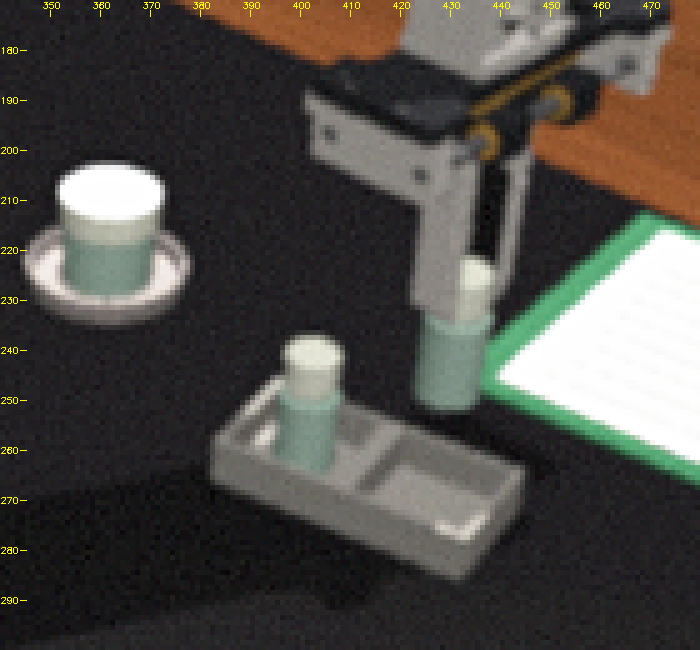

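Aligned. Lower: 140.8 → 65.5 is 3.01 units.

Request:
send_rows --plan '[[[0,0.04,0.2,0],[0,0.04,0.6,0],[0,0.04,1.1,0],[0,0.04,1.7,0],[0,0.04,2.3,0],[0,0.04,2.7,0],[0,0.04,2.9,0],[0,0.04,2.97,0]]]'

```text
clock: 47.3
tcp_pos: [596.1, -262.5, 66.4]
tcp_rot: [-0.0, 0.707, 0.707, -0.0]
contact_force: [-0.7, -0.4, -0.8]
width: 0.295
```

Request:
send_rows --plan '[[[0,0,0.02,0],[0,0,0.04,0],[0,0,0.06,0],[0,0,0.06,0],[0,0,0.06,0],[0,0,0.06,0],[0,0,0.06,0],[0,0,0.06,0]]]'

```text
clock: 48.3
tcp_pos: [596.4, -262.7, 65.5]
tcp_rot: [0.0, 0.707, 0.707, -0.0]
contact_force: [-1.2, 0.2, 5.5]
width: 0.291
```

Request:
send_rows --plan '[[[0,0,0,0],[0,0,0,0],[0,0,0,0],[0,0,0,0],[0,0,0,0],[0,0,0,0],[0,0,0,0],[0,0,0,0]]]' --fingers 0

```text
clock: 49.3
tcp_pos: [596.4, -262.7, 65.5]
tcp_rot: [0.0, 0.707, 0.707, -0.0]
contact_force: [-0.0, -0.8, 0.4]
width: 1.002
```

Request:
send_rows --plan '[[[0,0,-0.3,0],[0,0,-0.8,0],[0,0,-1.6,0],[0,0,-2.6,0],[0,0,-3.6,0],[0,0,-4.4,0],[0,0,-4.9,0],[0,0,-5.0,0]]]'

```text
clock: 50.3
tcp_pos: [596.6, -262.8, 191.3]
tcp_rot: [0.0, 0.707, 0.707, 0.0]
contact_force: [-0.0, -0.5, -1.3]
width: 1.0
```

Run:
```python
from h import *
for n in ["scene","side"]:
    d=cam(n); cv2.imwrite(f"pics/{n}12.png",d["frame"][:,:,::-1]); np.save(n+"12",d,allow_pickle=True)
```

```text
(no output)
```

View pics/scene12.png

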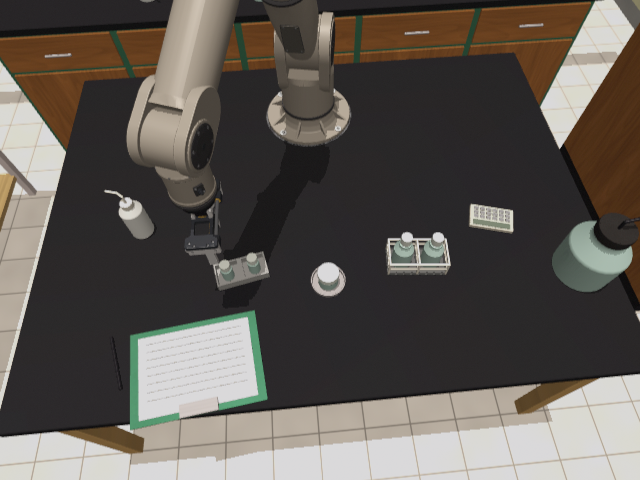

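View pics/side12.png

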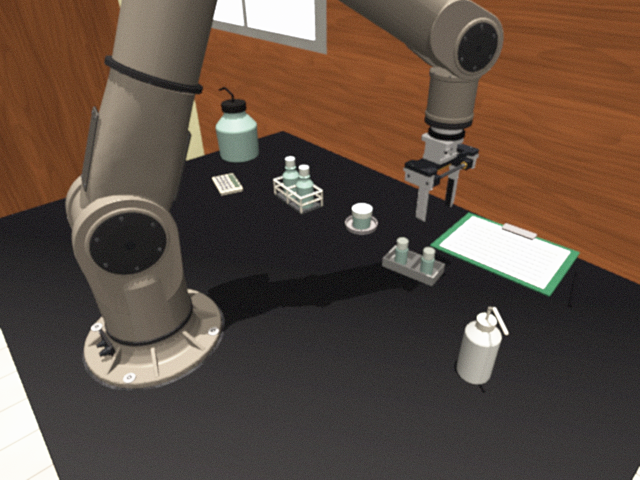

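Run:
```python
from h import *
s=np.load("scene12.npy",allow_pickle=True).item();d=np.load("side12.npy",allow_pickle=True).item()
for nm,X in (("b1",(595,212.4,134)),("b2",(602.4,291.2,134)),("v+",(581.7,-191.9,74)),("v-",(596.4,-262.7,74)),("jar",(637.7,5.2,61))): print(nm,proj(s,"scene",X).round(1),proj(d,"side",X).round(1))
a=s["frame"]; 
A=np.hstack([cv2.resize(x,(400,300),interpolation=cv2.INTER_NEAREST) for x in (a[225:285,380:460],a[240:300,210:290])])
b=d["frame"]
B=np.hstack([cv2.resize(x,(400,300),interpolation=cv2.INTER_NEAREST) for x in (b[150:210,260:340],b[230:290,375:455])])
cv2.imwrite("pics/c13.png",np.vstack([A,B])[:,:,::-1])
```

```text
b1 [407.1 236.9] [303.1 166.4]
b2 [438.3 236.8] [289.1 157.9]
v+ [251.2 257. ] [401.9 239.7]
v- [224.1 264.2] [428.3 249.5]
jar [327.8 271.7] [361.3 207.7]
```

View pics/c13.png

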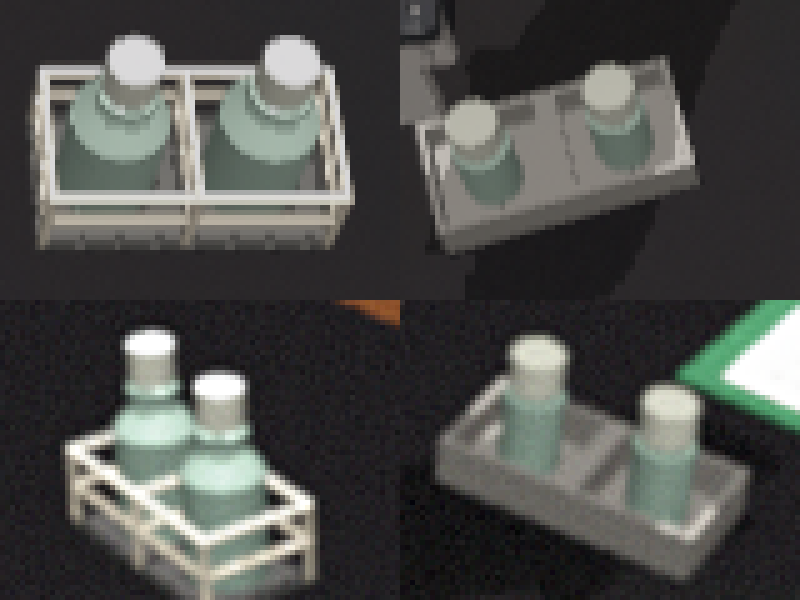

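Run:
```python
from rig import workorder
print(workorder.close_job())
```

```text
the job is handed in; nothing more can be done
None
```

All five pieces are in place and the job is handed in at about 50 s on the robot's clock, against the limit of 128 s. The two bottles stand one in each rack bay, the two vials one in each tray compartment, and the jar is in the pan. I lowered each piece until the force reading showed contact, and only then opened the fingers.

**Placing:** In the last scene and side pictures all five pieces stand upright. I compared the first bottle and the nearer vial numerically in the scene picture. Their tops lie within about 0.5 pixel (roughly 1 mm) of the predicted position. The other bottle, the other vial and the jar I checked by eye only. The gripper was open and about 190 mm up, touching nothing.

**Bystanders:** The wash bottle and calculator appear at the same pixels as at the start. I judged this by eye and did not measure it.

**Disagreements:** No check failed. The jar's first position estimates differed by about 6 mm between the side and wrist views. I settled it with further close-up and scene views before gripping. A wrist view from far off after the jar was placed put the pan about 5 mm nearer the robot than my estimate, but put the jar within 2.5 mm of the pan centre in that same view.

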